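Lock the bottle-labelling jig with the squeeze-button ball-lock pin

TASK

Lock the bottle-labelling jig: take the ball-lock pin, the one with two side buttons, from the rack and, with its buttons squeezed in, slide it from above fully home through the aligned holes of the jig's fork and tongue. Then let go, so that its buttons spring out and its balls lock underneath.

Things in the scene. Friction and masses are not known exactly. Their poses are not given: they have to be found in the camera images.
- pin_grip (a point): ball-lock pin, 107 mm long, 0.28 kg, upright in a rack beside a T-handle pin and a round-knob pin. Point: centre of its metal head (26 mm in x, 30 in y, top 20 mm above) at the button centres: grasp here. z up the pin, x through both black side buttons (22 mm wide, 34 high). Over the buttons 45 mm, squeezed 30 mm; only closing along x squeezes them. Keep fingertips less than 24 mm below this point
- pin_nose (a point): lower end of the same pin, 87 mm below the grip point. Nose 6 mm wide, tapering over 12 mm to the 16 mm shank. Round flange 44 mm wide, 6 mm thick, its underside 57 mm above the nose. Two balls 16 mm above the nose span 31 mm when the buttons are out and lie flush when squeezed. In the rack the flange sits 88 mm above the table, shank in a slot 36 (along x) by 20 mm; 3 places 78 mm apart along y
- button_a (a joint): travel of the button on the pin's +x side (m): 0 out, 0.0075 fully squeezed in; spring 4 N rising to 8 N; the ball below it moves with it
- button_b (a joint): travel of the button on the pin's -x side (m): 0 out, 0.0075 fully squeezed in; spring 4 N rising to 8 N; the ball below it moves with it
- hole (a point): mouth of the upper hole, on top of the fixed labelling jig's steel fork (plate 90 by 100 mm, 74 mm above the table). z up, x towards a white jug lying on the jig from 95 to 245 mm along x, up to 137 mm above the table. Holes of 24, 27 and 24 mm (fork, tongue, fork) in line, 34 mm deep in all, 30 mm free below. Any yaw will do. Fully home, the pin's flange lies on this face, grip point 30 mm above

How it is judged:
By the outcome, as a careful person would: the job done as asked, in the order asked, and still so for the second after the job is handed in, with the robot touching nothing.
It also fails if it takes over 38 s, if anything falls off the work surface, if the arm or the gripper's body presses on something with over 40 N, if the wrist force passes 120 N, or if a joint passes its speed limit or range.

ROBOT

A 7-joint arm with a two-finger parallel gripper is mounted at the origin on the work surface. World frame = base frame: x ahead of the robot, y to its left, z up, the work surface at z = 0. Lengths are in m, angles in rad, forces in N, time in s.
With the tool pointing down it reaches from about 0.425 to 0.875 m from the base axis. Payload 4.7 kg.
Tool frame: the origin (TCP) lies where the fingers leave the gripper's body, on its centre line; the fingertips stand 70 mm ahead of it and the grasp point (between the pads) lies 51 mm ahead of it; z points along the fingers, y is the line along which they close (so a half turn about z gives the same grasp; the last joint's range is limited). The gripper opens to 87 mm and grips with 3 to 60 N. Pads are 19 mm wide; open, the fingers measure 117 mm over their backs; the gripper's body (75 mm by 190 mm) begins 51 mm behind the grasp point.
Start: joints at [-1.28, 0.321, -0.07, 1.45, 0.023, 1.371, -0.057], TCP at [0.178, 0.625, 0.292] pointing down, gripper open.
Joint ranges: [-2.86, 2.86], [-0.3, 2.09], [-1.38, 1.24], [0.06, 2.45], [-1.56, 4.7], [0.09, 2.05], [-2.69, 2.69]. Speed limits (rad/s): [2.57, 2.57, 3.14, 3.14, 3.14, 3.14, 3.14].

INTERFACE

Orientations are given as a rotation vector (axis times angle).
In Python, from bench import ctrl gives the robot as it stands.
- The arm moves only by the tool play_rows, never from a script. Its argument "increments" is a list that holds one entry, the list of rows, each a list of 7 numbers: the shift along the tool's x, y, z as a fraction of full scale, then the turn, a rotation vector about the tool's x, y, z as a fraction of full scale, then the gripper command: -1 is shut, 1 is fully open, values between are in proportion. A call has 1 to 8 rows; each row is the pose to reach, as a shift and turn from the pose commanded when the call began, along the tool's axes at that moment; what a row does not reach only later rows make up. Full scale, the value 1, is 0.1 m for a shift and 90 degrees for a turn. A row lasts 1/10 s, in which the tool goes at most 50 mm and 8.59 degrees, less where a joint would pass 70% of its speed; a pose out of reach is approached as far as the arm can. A call with a number of a shift or a turn outside -1 to 1 is refused whole. A call with a gripper value outside its range is refused whole. The fingers move at their own pace and stop on an object; "squeeze" is the grip in N (left out, the last holds). Time passes only in rows, so rows that repeat a pose let the fingers close. It gives the time, the measured TCP pose, the force, the opening and the grip force at its end, in the units of the state.
- ctrl.get_state(): the state, without advancing time (a new reading comes with each control period).
- ctrl.get_image(name): name is "side" or "top" or "wrist"; returns the picture (420x560x3 uint8, red, green, blue); there is no depth.
- ctrl.get_calibration(name): a dict with "vertical_fov" (degrees; the focal length in pixels is half the picture's height over the tangent of half this angle, whatever the lens; pixels are square), "cx", "cy" (the principal point, pixels), "dist_coeffs" ([k1, k2, p1, p2, k3] as OpenCV has them; the pictures are not rectified), "R" (3x3) and "t" (3): a world point X has camera coordinates R X + t; the wrist camera has in their place "T_tool_cam" (4x4, takes a point from camera to tool coordinates, whose origin is the TCP and whose axes are the flange's). Camera axes: x right, y down, z forward; pixel columns grow to the right and rows downward; lengths in m; the calibration is good to about 2 mm. A picture is of the moment at which its call begins: read the wrist's pose just before it. get_calibration takes no time and is no camera call.
- ctrl.close_job(): hands the job in; it is judged then, once.
The state is a dict: "time": time; "joint_positions": joint angles; "qd": joint speeds; "joint_torque": joint torques, N m; "position": TCP position; "tool_rot": TCP orientation; "ft_force": force on the tool from outside, world axes, zero at the start; "torque": the same for the moment, N m; "grip_width": opening from 0.0 (shut) to 1.0 (fully open); "grip_force": force on a finger pad.
Only numpy, scipy, OpenCV 4.12 (cv2) and the standard library are available. Lean on these libraries where they do the work, as an engineer would, in place of code of your own. Each camera call takes 0.05 s, during which the arm holds its last target. There are 200 camera calls.

## Working session

There is one attempt and no reset: what is moved stays moved. The work goes in short steps, Python scripts to look and compute and a tool call to move; the robot and the scene stay as the last step left them, time stands still between calls to the robot, and variables do not carry over. Pictures are saved under pics/ and viewed, at most 13 in all, crops included, and the job is handed in when it is done.

Besides the shell and the picture viewer there is one more tool, called after ">>>" as name(argument=value, ...), one argument or row to a line, values as JSON. play_rows: Moves the arm, as the interface text tells. Shift numbers are shares of 0.1 m and turn numbers shares of 90 degrees, none past 1 either way. Its arguments: {"type":"object","properties":{"increments":{"type":"array"},"squeeze":{"type":"number"}},"required":["increments"]}

```bash
mkdir -p pics; cat > h.py <<'E'
import numpy as np, cv2
from bench import ctrl
from scipy.spatial.transform import Rotation as R
def cam(n,s=None):
    c=ctrl.get_calibration(n); f=210/np.tan(np.radians(c["vertical_fov"])/2)
    K=np.array([[f,0,c["cx"]],[0,f,c["cy"]],[0,0,1]]); d=np.array(c["dist_coeffs"],float)
    if n=="wrist":
        T=np.array(c["T_tool_cam"]); s=s or ctrl.get_state()
        Rt=R.from_rotvec(s["tool_rot"]).as_matrix(); Rwc=Rt@T[:3,:3]; o=Rt@T[:3,3]+np.array(s["position"])
    else:
        Rwc=np.array(c["R"]).T; o=-Rwc@np.array(c["t"])
    return K,d,Rwc,o
def ray(n,uv,s=None):
    K,d,Rwc,o=cam(n,s); p=cv2.undistortPoints(np.array([[uv]],float),K,d)[0,0]
    v=Rwc@np.array([p[0],p[1],1]); return o,v/np.linalg.norm(v)
def onz(n,uv,z,s=None):
    o,v=ray(n,uv,s); return o+v*(z-o[2])/v[2]
def proj(n,X,s=None):
    K,d,Rwc,o=cam(n,s); return cv2.projectPoints(((np.atleast_2d(X)-o)@Rwc)[:,None],np.zeros(3),np.zeros(3),K,d)[0][:,0]
def cross(a,b):
    (o1,v1),(o2,v2)=a,b; t=np.linalg.lstsq(np.c_[v1,-v2],o2-o1,rcond=None)[0]
    p,q=o1+v1*t[0],o2+v2*t[1]; return (p+q)/2,np.linalg.norm(p-q)
def snap(n,f):
    im=ctrl.get_image(n); cv2.imwrite("pics/"+f,im[:,:,::-1]); return im
E
python3 - <<'E'
from h import *
s=ctrl.get_state(); print(s)
for n in("top","side","wrist"):
    snap(n,n+"0.png"); K,d,r,o=cam(n,s); print(n,K[0],d,o.round(3),r[:,2].round(2))
E
```

```text
{'time': 0.0, 'joint_positions': array([-1.2799224 ,  0.32181895, -0.07010435,  1.45166784,  0.02264443,
        1.37080163, -0.05692121]), 'qd': array([ 0.00081315,  0.0011095 , -0.00015489, -0.00012337, -0.00038489,
       -0.0005449 ,  0.00064981]), 'joint_torque': array([-2.52382924e-04, -4.91293931e+01, -4.04205183e-01, -3.12534785e+01,
       -6.39248779e-02,  4.32810572e-02,  1.88705289e-04]), 'position': array([0.17754301, 0.62484636, 0.29116778]), 'tool_rot': array([-4.33294186e-01, -3.11143803e+00,  2.99097524e-03]), 'ft_force': array([0.36414636, 0.01531784, 0.02921343]), 'torque': array([ 0.04081625, -0.03994533,  0.01666975]), 'grip_force': 0.0, 'grip_width': 0.9987389476760429}
top [544.64224037   0.         279.93626188] [-0.12995143  0.          0.          0.          0.        ] [ 0.398 -0.019  0.914] [ 0.12  0.01 -0.99]
side [435.64782523   0.         282.383115  ] [-0.10244508  0.          0.          0.          0.        ] [ 0.381 -0.518  0.651] [ 0.19  0.68 -0.71]
wrist [371.26715363   0.         276.56179098] [-0.0616736  0.         0.         0.         0.       ] [0.114 0.644 0.384] [ 0.23 -0.07 -0.97]
```

View pics/top0.png

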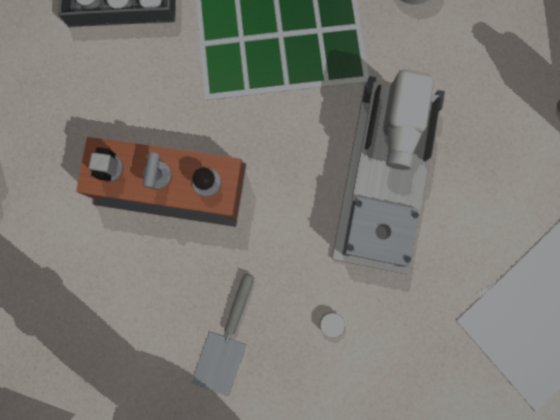

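View pics/side0.png

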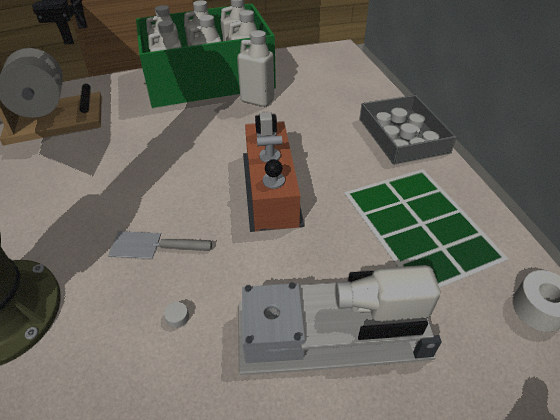

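Top view: the ball-lock pin (square metal head, black buttons) is at about (102,162) and the jig hole at about (383,231). In the side view they are at (266,122) and (272,311).

```bash
python3 - <<'E'
from h import *
t=cv2.imread("pics/top0.png"); s=cv2.imread("pics/side0.png")
a=cv2.resize(t[120:220,70:250],None,fx=4,fy=4,interpolation=3)[:300,:400]
b=cv2.resize(t[190:265,335:435],None,fx=4,fy=4,interpolation=3)
c=cv2.resize(s[100:175,220:320],None,fx=4,fy=4,interpolation=3)
d=cv2.resize(s[275:350,230:330],None,fx=4,fy=4,interpolation=3)
m=np.vstack([np.hstack([a,b]),np.hstack([c,d])]); cv2.imwrite("pics/m0.png",np.clip(m*1.5,0,255).astype(np.uint8))
print("hole top",onz("top",(383,231),.074),"side",onz("side",(272,311),.074))
print("pin cross",cross(ray("top",(101,160)),ray("side",(266,116))))
E
```

```text
hole top [ 0.45958735 -0.17322382  0.074     ] side [ 0.46258301 -0.17346077  0.074     ]
pin cross (array([0.56730781, 0.2492269 , 0.13628954]), np.float64(0.00026133982529752354))
```

View pics/m0.png

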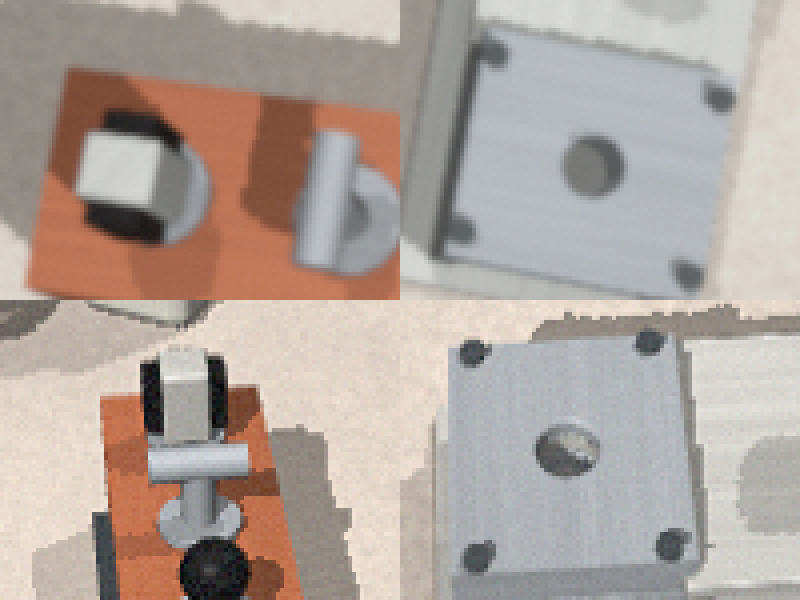

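```bash
cat >> h.py <<'E'
def plan(target,yawdeg=None):
    "remaining shift/turn to target TCP, in tool axes, fractions; yawdeg = world direction of tool y"
    s=ctrl.get_state(); Rt=R.from_rotvec(s["tool_rot"]).as_matrix(); p=np.array(s["position"])
    print("t",round(s["time"],2),"pos",p.round(4),"yaw",np.degrees(np.arctan2(Rt[1,1],Rt[0,1])).round(2),"grip",round(s["grip_width"],3),round(s["grip_force"],1),"F",np.round(s["ft_force"],1))
    print("shift",(Rt.T@(np.array(target)-p)/.1).round(3))
    if yawdeg is not None:
        a=np.radians(yawdeg); y=np.array([np.cos(a),np.sin(a),0]); z=np.array([0,0,-1.]); Rd=np.c_[np.cross(y,z),y,z]
        print("turn",(R.from_matrix(Rt.T@Rd).as_rotvec()/(np.pi/2)).round(3))
E
python3 - <<'E'
from h import *
print("hole",onz("top",(382.9,230.9),.074),onz("side",(271.4,311.9),.074))
print("pin",cross(ray("top",(100.2,161.2)),ray("side",(265.9,115.2))), onz("top",(100.2,161.2),.138),onz("side",(265.9,115.2),.138))
t=cv2.imread("pics/top0.png"); hsv=cv2.cvtColor(t,cv2.COLOR_BGR2HSV)
m=((hsv[...,0]<12)&(hsv[...,1]>120)&(hsv[...,2]>40)).astype(np.uint8)
m=cv2.morphologyEx(m,cv2.MORPH_CLOSE,np.ones((25,25)))
c=max(cv2.findContours(m,0,1)[0],key=cv2.contourArea); W=np.array([onz("top",p[0],.088)[:2] for p in c.astype(float)],np.float32)
print("rack",cv2.minAreaRect(W*1000), np.round(cv2.boxPoints(cv2.minAreaRect(W*1000))))
for uv in((155,105),(275,75),(255,105)): print("crate base",onz("side",uv,0).round(3))
for uv in((137,35),(262,10),(258,32)): print("top at .2",onz("side",uv,.2).round(3))
# jig plate edges in top
for uv in((353,198),(423,206),(413,268)): print("plate",onz("top",uv,.074).round(3))
plan((.567,.249,.29),-8)
E
```

```text
hole [ 0.45974577 -0.17307349  0.074     ] [ 0.46128792 -0.1747236   0.074     ]
pin (array([0.56623978, 0.24977576, 0.13786629]), np.float64(0.002339014197240591)) [0.56502528 0.24980855 0.138     ] [0.56740582 0.24972104 0.138     ]
rack ((549.2879028320312, 174.3209991455078), (250.65293884277344, 93.67176818847656), 80.94918823242188) [[483.  58.]
 [576.  43.]
 [615. 291.]
 [523. 305.]]
crate base [0.332 0.602 0.   ]
crate base [0.701 0.665 0.   ]
crate base [0.602 0.515 0.   ]
top at .2 [0.326 0.618 0.2  ]
top at .2 [0.67  0.676 0.2  ]
top at .2 [0.623 0.532 0.2  ]
plate [ 0.512 -0.128  0.074]
plate [ 0.497 -0.238  0.074]
plate [ 0.401 -0.218  0.074]
t 0.15 pos [0.1776 0.625  0.2914] yaw 74.14 grip 1.0 0.0 F [-0.1 -0.3  0.3]
shift [-4.773 -2.553  0.018]
turn [-0.001  0.001  0.913]
```

View pics/wrist0.png

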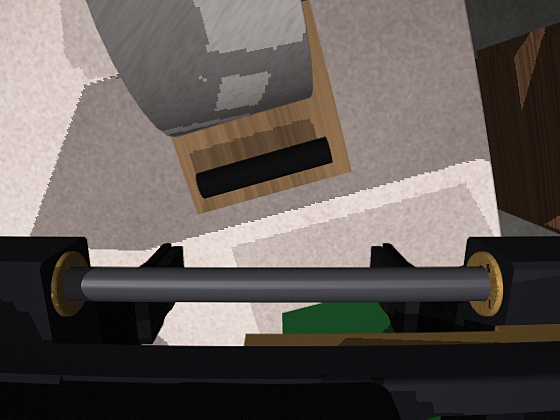

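>>> play_rows(
  increments=[
    [[-0.2, -0.25, -0.05, 0, 0, 0.08, 1], [-0.5, -0.5, -0.1, 0, 0, 0.17, 1], [-0.75, -0.75, -0.1, 0, 0, 0.26, 1], [-1, -1, -0.1, 0, 0, 0.35, 1]],
  ],
  squeeze=45,
)

```text
time: 0.55
position: [0.2472, 0.5003, 0.3021]
tool_rot: [1.27, 2.873, -0.0]
ft_force: [0.5, 0.4, 0.3]
grip_width: 0.998
grip_force: 0.0
```

```bash
python3 -c "
from h import *
plan((.566,.25,.29),-9)"
```

```text
t 0.55 pos [0.2472 0.5003 0.3021] yaw 42.3 grip 0.998 0.0 F [0.5 0.4 0.3]
shift [-3.997  0.673  0.122]
turn [0.   0.   0.57]
```

>>> play_rows(
  increments=[
    [[-0.4, 0.15, 0, 0, 0, 0.08, 1], [-0.7, 0.35, 0, 0, 0, 0.17, 1], [-1, 0.6, 0, 0, 0, 0.25, 1]],
  ],
)

```text
time: 0.85
position: [0.3593, 0.4677, 0.3026]
tool_rot: [-1.806, -2.57, -0.001]
ft_force: [0.3, 0.6, 0.1]
grip_width: 0.998
grip_force: 0.0
```

>>> play_rows(
  increments=[
    [[-0.4, 0.1, 0, 0, 0, 0.08, 1], [-0.7, 0.25, 0, 0, 0, 0.17, 1], [-1, 0.4, 0, 0, 0, 0.25, 1]],
  ],
)

```text
time: 1.15
position: [0.4313, 0.3873, 0.302]
tool_rot: [2.273, 2.168, -0.001]
ft_force: [0.1, 1.5, 0.9]
grip_width: 1.002
grip_force: 0.0
```

```bash
python3 -c "
from h import *
plan((.566,.25,.30),-9)"
```

```text
t 1.15 pos [0.4313 0.3873 0.302 ] yaw -2.7 grip 1.002 0.0 F [0.1 1.5 0.9]
shift [-1.308  1.41   0.02 ]
turn [-0.    0.    0.07]
```

>>> play_rows(
  increments=[
    [[-0.35, 0.35, 0, 0, 0, 0.02, 1], [-0.7, 0.7, 0, 0, 0, 0.05, 1], [-1, 1, 0, 0, 0, 0.07, 1]],
  ],
)

```text
time: 1.45
position: [0.5276, 0.2821, 0.3022]
tool_rot: [2.385, 2.043, -0.0]
ft_force: [0.2, 0.5, 0.4]
grip_width: 0.998
grip_force: 0.0
```

>>> play_rows(
  increments=[
    [[-0.15, 0.2, 0, 0, 0, 0, 1], [-0.31, 0.41, 0, 0, 0, 0, 1], [-0.31, 0.41, 0, 0, 0, 0, 1]],
  ],
)

```text
time: 1.75
position: [0.5646, 0.2431, 0.302]
tool_rot: [2.388, 2.037, -0.001]
ft_force: [0.4, -0.8, 0.4]
grip_width: 1.001
grip_force: 0.0
```

```bash
python3 -c "
from h import *
plan((.566,.25,.30),-9)
s=ctrl.get_state(); snap('wrist','w1.png'); print(proj('wrist',[[.566,.25,.138]],s))"
```

```text
t 1.75 pos [0.5646 0.2431 0.302 ] yaw -9.07 grip 1.001 0.0 F [ 0.4 -0.8  0.4]
shift [0.071 0.003 0.02 ]
turn [ 0.001  0.002 -0.001]
[[277.76809456 207.14677309]]
```

View pics/w1.png

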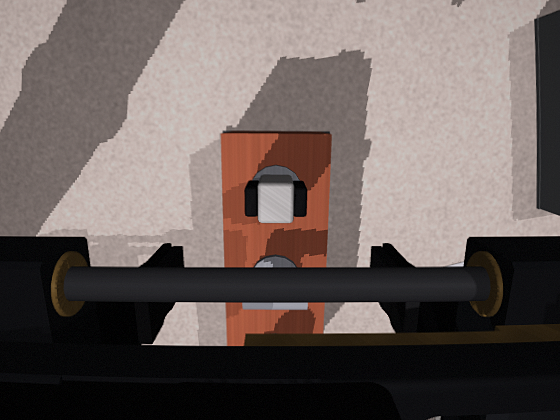

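Wrist view: pin head top face spans roughly (258–294, 182–222), centre (276,202), buttons left and right of it along the closing line; yaw is aligned.

```bash
python3 -c "
from h import *
s=ctrl.get_state()
im=cv2.imread('pics/w1.png').astype(int); g=im.sum(2)/3
for u in(266,276,286): print(u,g[176:228,u].astype(int))
print(g[205,240:315].astype(int))
for uv in((276,202),(258,202),(294,202),(276,182),(276,222)): print(onz('wrist',uv,.138,s))
"
```

```text
266 [ 48  51  51  50  52  48  62  98 124 145 178 192 188 182 179 181 186 187
 178 175 178 182 182 179 178 179 180 182 186 188 186 179 179 186 188 187
 186 193 192 185 187 189 193 193 187 179 170  87  97  97 100  99]
276 [ 50  51  51  52  52  49  61  94 124 149 174 183 177 179 181 181 177 182
 187 188 182 178 178 185 186 177 174 175 183 181 178 177 178 178 180 185
 189 182 178 179 185 186 185 187 190 176 168  91 100 103 102 104]
286 [ 50  51  52  52  51  50  56  89 117 139 167 184 180 176 176 180 183 181
 178 177 179 180 181 176 182 187 185 179 178 179 183 184 177 172 176 183
 180 176 174 177 178 178 186 186 181 166 163  97  99 100 101 103]
[ 88  89  90  96  64  11  14  19  22  20  21  19  17  16  17  18   0  20
 144 170 177 183 179 179 185 187 188 187 185 181 180 179 178 177 177 178
 181 183 180 176 173 176 177 183 187 180 179 178 178 184 178 164 140  68
   2  14  17  19  17  18  17  17  14  17  13   8  13 102 107 103 101  99
 101  98  99]
[0.56352705 0.25673799 0.138     ]
[0.55097832 0.25870305 0.138     ]
[0.57607727 0.25477514 0.138     ]
[0.56573111 0.27081288 0.138     ]
[0.56126514 0.24229464 0.138     ]
```

```bash
python3 -c "
from h import *
s=ctrl.get_state()
for uv in((221,133),(330,131)): print('wrist rack corner',onz('wrist',uv,.088,s),onz('wrist',uv,.082,s))
for uv in((86,138.5),(78,193)): print('top',onz('top',uv,.088),onz('top',uv,.082))
# predicted head-top corners in each view for the two hypotheses
a=np.radians(-9); ex=np.array([np.cos(a),np.sin(a),0]); ey=np.array([-ex[1],ex[0],0])
for c in([.5635,.2565,.138],[.566,.25,.138]):
    P=[np.array(c)+i*.013*ex+j*.015*ey for i,j in((1,1),(1,-1),(-1,-1),(-1,1))]
    print('top mosaic',((proj('top',P)-[70,120])*4+1.5).round().tolist(),'side',((proj('side',P)-[220,100])*4+[1.5,301.5]).round().tolist())
"
```

```text
wrist rack corner [0.52669898 0.30947953 0.088     ] [0.52580915 0.30944824 0.082     ]
wrist rack corner [0.61409354 0.29742588 0.088     ] [0.61491604 0.29715843 0.082     ]
top [0.61319839 0.29171703 0.088     ] [0.61476156 0.2939765  0.082     ]
top [0.52593849 0.30168412 0.088     ] [0.52686767 0.30401601 0.082     ]
top mosaic [[73.0, 132.0], [150.0, 142.0], [137.0, 210.0], [60.0, 200.0]] side [[196.0, 340.0], [202.0, 370.0], [153.0, 374.0], [148.0, 344.0]]
top mosaic [[90.0, 124.0], [167.0, 135.0], [154.0, 203.0], [77.0, 193.0]] side [[204.0, 345.0], [210.0, 376.0], [161.0, 380.0], [155.0, 349.0]]
```

```bash
python3 -c "
from h import *
plan((.565,.252,.225),-9)"
```

```text
t 1.8 pos [0.563  0.2456 0.3019] yaw -8.9 grip 0.996 0.0 F [-0.8  1.1 -1. ]
shift [0.067 0.009 0.769]
turn [-0.     0.001  0.001]
```

>>> play_rows(
  increments=[
    [[0.03, 0.01, 0.25, 0, 0, 0, 1], [0.06, 0.01, 0.5, 0, 0, 0, 1], [0.06, 0.01, 0.77, 0, 0, 0, 1], [0.06, 0.01, 0.77, 0, 0, 0, 1]],
  ],
)

```text
time: 2.2
position: [0.5606, 0.2546, 0.221]
tool_rot: [-2.378, -2.049, 0.012]
ft_force: [-0.7, -0.7, 0.7]
grip_width: 1.0
grip_force: 0.0
```

```bash
python3 -c "
from h import *
for i in range(2):
    s=ctrl.get_state(); print(s['time'],s['position'],s['tool_rot']); w=ctrl.get_image('wrist')
cv2.imwrite('pics/w2.png',w[:,:,::-1]); s2=snap('side','s2.png')
s=ctrl.get_state();print(s['position'],s['qd'])
g=w.mean(2); print(g[100:260,270].astype(int)); print(g[190,220:330].astype(int))
b=cv2.resize(s2[60:160,190:340],None,fx=4,fy=4,interpolation=3)
cv2.imwrite('pics/s2c.png',np.clip(b[:,:,::-1]*1.5,0,255).astype(np.uint8))
cv2.imwrite('pics/ws2.png',np.vstack([cv2.resize(w[80:280,150:450],(600,300))[:290,:,::-1],np.clip(b[:300,:,::-1]*1.4,0,255).astype(np.uint8)]))
"
```

```text
2.2 [0.56060763 0.25458272 0.22101477] [-2.37815214 -2.04884657  0.01214755]
2.25 [0.56198041 0.25465215 0.2234967 ] [-2.3794558  -2.04890817  0.00647669]
[0.56403533 0.2546311  0.22653617] [ 0.00339538 -0.01393353  0.0083426  -0.01758201  0.00041005 -0.00387854
  0.00069571]
[123 122 122 119 121 118 115 114 112 112 115 116 113 110 108 106 109 108
 111 110 109 109 112 115 118 119 122 123 121 118 121 122 122 119 119 119
 119 123 118 117 114 113 112 112 108 115 104  35  25  31  30  32  29  30
  29  23  66 115 113 112 112 111 110 110 110 109 111 110 110 111 111 111
 111 112 110 110 111 111 110 111 109 111 113 116 107  93  93  80  62  62
  62  62  64  63  65  62  65  64  62  66  46  31  70 108 100 101 101 101
 100 103 108  53  50  52  54  52  55  54  54  58  56  54  54  56  56  56
  56  57  52  68  91 111 114 116 139 169 185 166 163 165 165 168 173 167
 164 163 162 165 171 167 165 164 164 165 167 165 168 172 174 174]
[114 112 109 109 109 111 111 113 113 115 112 110 115 113 112 110 109 110
 113 112 110 111 110 111 110 111 114 115 116 117 117 115 112 111 109 108
 106 107 108 107 109 106 104 103 107 114 118 122 125 114  62  62  64  63
  64  62  65  66  66  63  65  65  68  64  64  65  66  68  65  64  66  65
  66  65  63  64  64  66  67  66  64  63  61  62  63  64  64  66  63  63
  64  63  64  65  64  63  64  64  62  65  65  64  63  65  63  64  62  62
  65  64]
```

View pics/ws2.png

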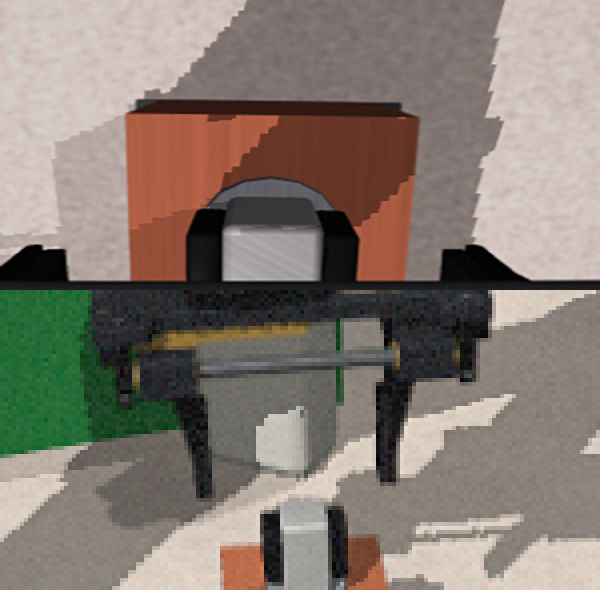

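```bash
python3 -c "
from h import *
s=ctrl.get_state(); print(s['position'])
s['position']=np.array([.562,.2547,.2235]);s['tool_rot']=np.array([-2.3795,-2.0489,.0065])
a=np.radians(-9); ey=np.array([-np.sin(a),np.cos(a),0])
for v in(230,234): print(v,onz('wrist',(286,v),.138,s)-.015*ey, onz('wrist',(286,v),.135,s)-.015*ey)
for uv in((213.5,156.5),(358,157)): print(onz('wrist',uv,.088,s))
# side fingertips
for uv in((205,205),(387,190)): print('tip',onz('side',(190+uv[0]/4,60+uv[1]/4),.155))
p=np.array([.563,.2547,.155]); print((proj('side',p)-[190,60])*4)
"
```

```text
[0.56403533 0.2546311  0.22653617]
230 [0.56506773 0.25273143 0.138     ] [0.56500684 0.25184236 0.135     ]
234 [0.56477159 0.2506665  0.138     ] [0.56470571 0.24974259 0.135     ]
[0.52924013 0.30555438 0.088     ]
[0.61656682 0.29222655 0.088     ]
tip [0.51600314 0.25385449 0.155     ]
tip [0.6106111  0.23979807 0.155     ]
[[292.05527001 189.68417036]]
```

```bash
python3 -c "
from h import *
[ctrl.get_image('top') for _ in range(4)]
plan((.565,.2505,.171),-9)"
```

```text
t 2.55 pos [0.5646 0.254  0.2269] yaw -8.65 grip 1.0 0.0 F [-0.2 -0.2 -0.8]
shift [-0.035  0.008  0.559]
turn [ 0.001 -0.001  0.004]
```

>>> play_rows(
  increments=[
    [[-0.03, 0.01, 0.12, 0, 0, 0, 1], [-0.03, 0.01, 0.25, 0, 0, 0, 1], [-0.03, 0.01, 0.4, 0, 0, 0, 1], [-0.03, 0.01, 0.5, 0, 0, 0, 1], [-0.03, 0.01, 0.54, 0, 0, 0, 1], [-0.03, 0.01, 0.54, 0, 0, 0, 1], [-0.03, 0.01, 0.54, 0, 0, 0, 1], [-0.03, 0.01, 0.54, 0, 0, 0, 1]],
  ],
)

```text
time: 3.35
position: [0.5649, 0.2508, 0.172]
tool_rot: [2.383, 2.047, 0.002]
ft_force: [-0.2, -0.1, -0.4]
grip_width: 1.0
grip_force: 0.0
```

```bash
python3 -c "
from h import *
plan((.565,.2505,.171),-9)"
```

```text
t 3.35 pos [0.5649 0.2508 0.172 ] yaw -8.66 grip 1.0 0.0 F [-0.2 -0.1 -0.4]
shift [-0.002  0.001  0.01 ]
turn [ 0.001 -0.001  0.004]
```

Settled on the grasp pose; close.

>>> play_rows(
  increments=[
    [[0, 0, 0.01, 0, 0, 0, -1], [0, 0, 0.01, 0, 0, 0, -1], [0, 0, 0.01, 0, 0, 0, -1], [0, 0, 0.01, 0, 0, 0, -1], [0, 0, 0.01, 0, 0, 0, -1], [0, 0, 0.01, 0, 0, 0, -1], [0, 0, 0.01, 0, 0, 0, -1], [0, 0, 0.01, 0, 0, 0, -1]],
  ],
  squeeze=45,
)

```text
time: 4.15
position: [0.5646, 0.2506, 0.1704]
tool_rot: [2.383, 2.047, 0.0]
ft_force: [0.6, -0.6, 2.0]
grip_width: 0.358
grip_force: 7.7
```

>>> play_rows(
  increments=[
    [[0, 0, 0, 0, 0, 0, -1], [0, 0, 0, 0, 0, 0, -1], [0, 0, 0, 0, 0, 0, -1]],
  ],
)

```text
time: 4.45
position: [0.5647, 0.2506, 0.1707]
tool_rot: [2.383, 2.047, 0.001]
ft_force: [-0.6, -0.0, 3.5]
grip_width: 0.329
grip_force: 45.0
```

>>> play_rows(
  increments=[
    [[0, 0, -0.1, 0, 0, 0, -1], [0, 0, -0.25, 0, 0, 0, -1], [0, 0, -0.4, 0, 0, 0, -1], [0, 0, -0.6, 0, 0, 0, -1], [0, 0, -0.8, 0, 0, 0, -1], [0, 0, -1, 0, 0, 0, -1], [0, 0, -1, 0, 0, 0, -1]],
  ],
)

```text
time: 5.15
position: [0.5662, 0.2511, 0.2748]
tool_rot: [2.382, 2.046, 0.011]
ft_force: [-0.7, -0.2, -2.0]
grip_width: 0.33
grip_force: 45.0
```

>>> play_rows(
  increments=[
    [[0, 0, -0.2, 0, 0, 0, -1], [0, 0, -0.4, 0, 0, 0, -1], [0, 0, -0.55, 0, 0, 0, -1], [0, 0, -0.55, 0, 0, 0, -1], [0, 0, -0.55, 0, 0, 0, -1], [0, 0, -0.55, 0, 0, 0, -1]],
  ],
)

```text
time: 5.75
position: [0.564, 0.2504, 0.3238]
tool_rot: [-2.382, -2.047, 0.003]
ft_force: [0.9, -0.6, -2.5]
grip_width: 0.33
grip_force: 45.0
```

```bash
python3 -c "
from h import *
plan((.46,-.174,.32),-9)
snap('side','s3.png'); snap('wrist','w3.png')"
```

```text
t 5.75 pos [0.564  0.2504 0.3238] yaw -8.66 grip 0.33 45.0 F [ 0.9 -0.6 -2.5]
shift [-4.352 -0.389  0.045]
turn [-0.001  0.001  0.004]
```

View pics/s3.png

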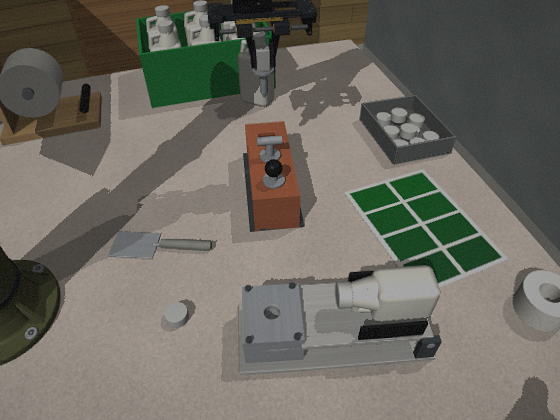

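>>> play_rows(
  increments=[
    [[-0.15, -0.01, 0, 0, 0, 0, -1], [-0.4, -0.03, 0, 0, 0, 0, -1], [-0.7, -0.06, 0, 0, 0, 0, -1], [-1, -0.09, 0, 0, 0, 0, -1]],
  ],
)

```text
time: 6.25
position: [0.5399, 0.1507, 0.3248]
tool_rot: [2.383, 2.047, -0.002]
ft_force: [0.3, -0.6, -2.6]
grip_width: 0.327
grip_force: 45.0
```

>>> play_rows(
  increments=[
    [[-0.3, -0.03, 0, 0, 0, 0, -1], [-0.65, -0.06, 0, 0, 0, 0, -1], [-1, -0.09, 0, 0, 0, 0, -1]],
  ],
)

```text
time: 6.55
position: [0.5155, 0.053, 0.325]
tool_rot: [-2.383, -2.047, 0.001]
ft_force: [0.4, -0.6, -2.8]
grip_width: 0.328
grip_force: 45.0
```

>>> play_rows(
  increments=[
    [[-0.3, -0.03, 0, 0, 0, 0, -1], [-0.65, -0.06, 0, 0, 0, 0, -1], [-1, -0.09, 0, 0, 0, 0, -1]],
  ],
)

```text
time: 6.85
position: [0.4913, -0.0444, 0.325]
tool_rot: [-2.383, -2.046, -0.0]
ft_force: [0.9, -0.7, -1.5]
grip_width: 0.327
grip_force: 45.0
```

>>> play_rows(
  increments=[
    [[-0.3, -0.03, 0, 0, 0, 0, -1], [-0.6, -0.06, 0, 0, 0, 0, -1], [-0.8, -0.07, 0, 0, 0, 0, -1], [-0.9, -0.08, 0, 0, 0, 0, -1], [-0.9, -0.08, 0, 0, 0, 0, -1], [-0.9, -0.08, 0, 0, 0, 0, -1], [-0.9, -0.08, 0, 0, 0, 0, -1]],
  ],
)

```text
time: 7.55
position: [0.4715, -0.1283, 0.3251]
tool_rot: [-2.38, -2.05, -0.0]
ft_force: [0.1, -0.0, -2.5]
grip_width: 0.329
grip_force: 45.0
```

```bash
python3 -c "
from h import *
plan((.46,-.174,.26),-9)
s=ctrl.get_state(); print(s['joint_positions'].round(2))
snap('wrist','w4.png')
print('hole proj',proj('wrist',[.46,-.174,.074],s))
Rt=R.from_rotvec(s['tool_rot']).as_matrix(); print('nose proj',proj('wrist',np.array(s['position'])+Rt[:,2]*.138,s))"
```

```text
t 7.55 pos [ 0.4715 -0.1283  0.3251] yaw -8.52 grip 0.329 45.0 F [ 0.1 -0.  -2.5]
shift [-0.47  -0.045  0.65 ]
turn [-0.    -0.     0.005]
[-0.49 -0.08  0.68  1.81  0.05  1.39  0.02]
hole proj [[272.69583849 241.93163278]]
nose proj [[277.90214892 227.40713818]]
```

View pics/w4.png

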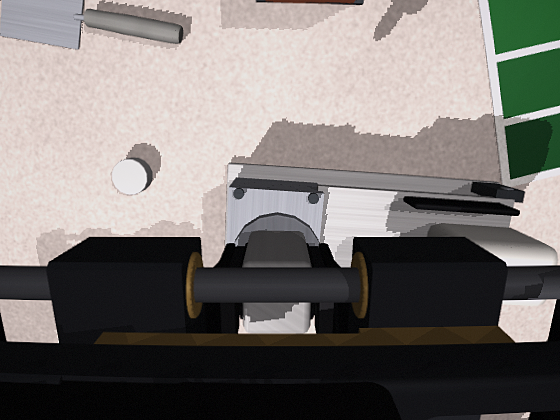

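>>> play_rows(
  increments=[
    [[-0.25, -0.02, 0.1, 0, 0, 0, -1], [-0.47, -0.045, 0.3, 0, 0, 0, -1], [-0.47, -0.045, 0.6, 0, 0, 0, -1], [-0.47, -0.045, 0.8, 0, 0, 0, -1], [-0.47, -0.045, 0.9, 0, 0, 0, -1], [-0.47, -0.045, 0.9, 0, 0, 0, -1], [-0.47, -0.045, 0.9, 0, 0, 0, -1], [-0.47, -0.045, 0.9, 0, 0, 0, -1]],
  ],
)

```text
time: 8.4
position: [0.4606, -0.1755, 0.2365]
tool_rot: [2.381, 2.047, 0.002]
ft_force: [0.1, -0.3, -2.0]
grip_width: 0.326
grip_force: 45.0
```

```bash
python3 -c "
from h import *
plan((.4605,-.174,.23),-9)
s=ctrl.get_state()
im=snap('side','s5.png')
Rt=R.from_rotvec(s['tool_rot']).as_matrix(); n=np.array(s['position'])+Rt[:,2]*.1397
print('nose',n.round(4),'proj',proj('side',n),'hole',proj('side',[.4605,-.174,.074]))
b=cv2.resize(im[220:345,215:345],None,fx=4.5,fy=4.5,interpolation=3)
cv2.imwrite('pics/s5c.png',np.clip(b[:,:,::-1]*1.4,0,255).astype(np.uint8))
"
```

```text
t 8.4 pos [ 0.4606 -0.1755  0.2365] yaw -8.62 grip 0.326 45.0 F [ 0.1 -0.3 -2. ]
shift [ 0.015 -0.003  0.065]
turn [ 0.001 -0.     0.004]
nose [ 0.4609 -0.1755  0.0968] proj [[270.88535444 304.25706187]] hole [[270.77343517 311.63190474]]
```

View pics/s5c.png

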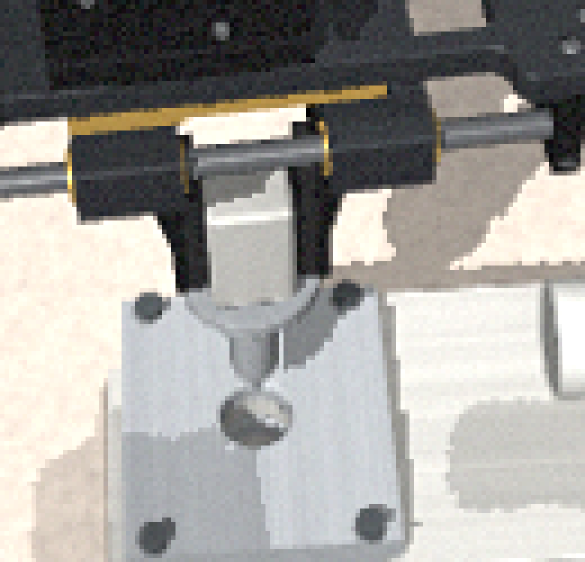

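The side crop shows the nose tip at (258,386), just above the hole centre (257,417). The offset matches the projected height difference, and the balls are flush. Descending.

>>> play_rows(
  increments=[
    [[0.01, 0, 0.08, 0, 0, 0, -1], [0.01, 0, 0.16, 0, 0, 0, -1], [0.01, 0, 0.24, 0, 0, 0, -1], [0.01, 0, 0.3, 0, 0, 0, -1], [0.01, 0, 0.36, 0, 0, 0, -1], [0.01, 0, 0.4, 0, 0, 0, -1], [0.01, 0, 0.4, 0, 0, 0, -1]],
  ],
)

```text
time: 9.15
position: [0.4594, -0.1745, 0.1946]
tool_rot: [-2.382, -2.047, 0.001]
ft_force: [0.2, -0.5, -2.3]
grip_width: 0.33
grip_force: 45.0
```

```bash
python3 -c "
from h import *
plan((.4605,-.174,.157),-9)"
```

```text
t 9.15 pos [ 0.4594 -0.1745  0.1946] yaw -8.67 grip 0.33 45.0 F [ 0.2 -0.5 -2.3]
shift [0.007 0.01  0.376]
turn [-0.001  0.     0.004]
```

>>> play_rows(
  increments=[
    [[0, 0.01, 0.06, 0, 0, 0, -1], [0, 0.01, 0.12, 0, 0, 0, -1], [0, 0.01, 0.18, 0, 0, 0, -1], [0, 0.01, 0.24, 0, 0, 0, -1], [0, 0.01, 0.29, 0, 0, 0, -1], [0, 0.01, 0.33, 0, 0, 0, -1], [0, 0.01, 0.33, 0, 0, 0, -1], [0, 0.01, 0.33, 0, 0, 0, -1]],
  ],
)

```text
time: 9.95
position: [0.4608, -0.1747, 0.1623]
tool_rot: [2.383, 2.047, -0.0]
ft_force: [-0.8, 0.2, -2.3]
grip_width: 0.329
grip_force: 45.0
```

```bash
python3 -c "
from h import *
plan((.4605,-.174,.157),-9)"
```

```text
t 9.95 pos [ 0.4608 -0.1747  0.1623] yaw -8.66 grip 0.329 45.0 F [-0.8  0.2 -2.3]
shift [ 0.007 -0.004  0.053]
turn [0.    0.    0.004]
```

Creep to contact.

>>> play_rows(
  increments=[
    [[0, 0, 0.02, 0, 0, 0, -1], [0, 0, 0.03, 0, 0, 0, -1], [0, 0, 0.04, 0, 0, 0, -1], [0, 0, 0.05, 0, 0, 0, -1], [0, 0, 0.05, 0, 0, 0, -1], [0, 0, 0.05, 0, 0, 0, -1], [0, 0, 0.05, 0, 0, 0, -1]],
  ],
)

```text
time: 10.65
position: [0.4608, -0.1747, 0.1573]
tool_rot: [2.383, 2.047, 0.0]
ft_force: [-0.0, -1.0, -1.9]
grip_width: 0.327
grip_force: 45.0
```

>>> play_rows(
  increments=[
    [[0, 0, 0.01, 0, 0, 0, -1], [0, 0, 0.02, 0, 0, 0, -1], [0, 0, 0.02, 0, 0, 0, -1], [0, 0, 0.02, 0, 0, 0, -1]],
  ],
)

```text
time: 11.05
position: [0.461, -0.1748, 0.1566]
tool_rot: [-2.382, -2.047, -0.001]
ft_force: [-3.3, 1.3, 7.9]
grip_width: 0.329
grip_force: 45.0
```

>>> play_rows(
  increments=[
    [[0, 0, 0.01, 0, 0, 0, -1], [0, 0, 0.01, 0, 0, 0, -1], [0, 0, 0.01, 0, 0, 0, -1]],
  ],
)

```text
time: 11.35
position: [0.461, -0.1749, 0.1565]
tool_rot: [-2.382, -2.046, -0.002]
ft_force: [-7.4, 1.5, 17.3]
grip_width: 0.329
grip_force: 45.0
```

```bash
python3 -c "
from h import *
plan((.4605,-.174,.157),-9)
im=snap('side','s6.png')
b=cv2.resize(im[220:345,215:345],None,fx=4.5,fy=4.5,interpolation=3)
cv2.imwrite('pics/s6c.png',np.clip(b[:,:,::-1]*1.4,0,255).astype(np.uint8))"
```

```text
t 11.35 pos [ 0.461  -0.1749  0.1565] yaw -8.67 grip 0.329 45.0 F [-7.4  1.5 17.3]
shift [ 0.008 -0.007 -0.005]
turn [-0.    -0.001  0.004]
```

View pics/s6c.png

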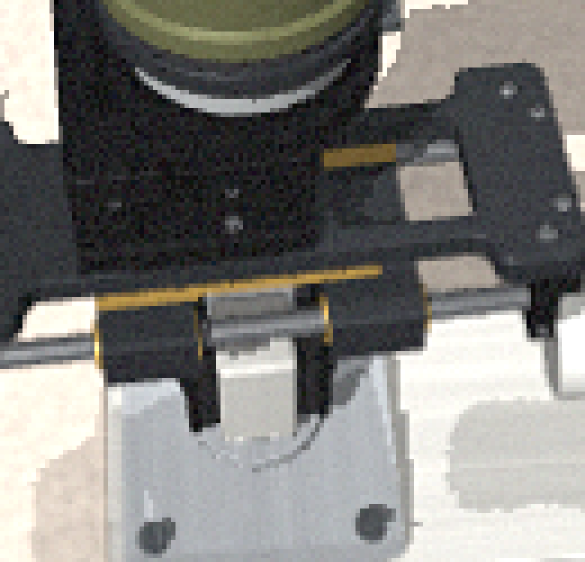

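The crop shows the flange flat on the plate, with the shank fully in. Release.

>>> play_rows(
  increments=[
    [[0, 0, -0.01, 0, 0, 0, 0.7], [0, 0, -0.01, 0, 0, 0, 0.7], [0, 0, -0.01, 0, 0, 0, 0.7], [0, 0, -0.01, 0, 0, 0, 0.7], [0, 0, -0.01, 0, 0, 0, 0.7], [0, 0, -0.01, 0, 0, 0, 0.7], [0, 0, -0.01, 0, 0, 0, 0.7], [0, 0, -0.01, 0, 0, 0, 0.7]],
  ],
)

```text
time: 12.2
position: [0.4607, -0.1747, 0.1551]
tool_rot: [-2.383, -2.047, 0.0]
ft_force: [-0.2, 0.1, 0.1]
grip_width: 0.844
grip_force: 0.0
```

>>> play_rows(
  increments=[
    [[0, 0, -0.05, 0, 0, 0, 0.7], [0, 0, -0.15, 0, 0, 0, 0.7], [0, 0, -0.3, 0, 0, 0, 0.7], [0, 0, -0.5, 0, 0, 0, 0.7], [0, 0, -0.7, 0, 0, 0, 0.7], [0, 0, -0.9, 0, 0, 0, 0.7], [0, 0, -1, 0, 0, 0, 0.7], [0, 0, -1, 0, 0, 0, 0.7]],
  ],
)

```text
time: 13.0
position: [0.4616, -0.175, 0.257]
tool_rot: [2.381, 2.046, 0.004]
ft_force: [-0.2, 0.2, 0.1]
grip_width: 0.852
grip_force: 0.0
```

```bash
python3 -c "
from h import *
im=snap('side','s7.png')
b=cv2.resize(im[220:345,215:345],None,fx=4.5,fy=4.5,interpolation=3)
cv2.imwrite('pics/s7c.png',np.clip(b[:,:,::-1]*1.4,0,255).astype(np.uint8))"
```

```text
(no output)
```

View pics/s7c.png

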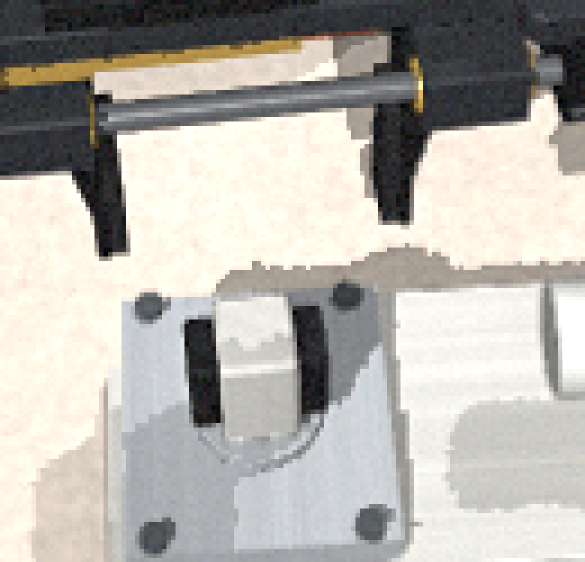

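The pin is seated with its flange flush, both black buttons are out (crop columns 185–328, about 45 mm), and the gripper is clear.

```bash
python3 -c "
from h import *
print(ctrl.close_job())"
```

```text
the job is handed in; nothing more can be done
None
```

The ball-lock pin is fully home in the jig with its flange flat on the fork and both buttons sprung out. The locking balls are hidden from the cameras, so I judged the lock from the buttons. The gripper was clear when I handed the job in at about 13 s; no verdict came back.

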